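# Hold the grain focuser in the corner of the printing easel

## Task

Switch on the enlarger lamp: press the large focus button on the timer fully down and let it come up again. Then stand the grain focuser on the white board of the easel, push it fully into the corner of the two raised scale rails, square and flat on the board, its base touching both rails and its eyepiece pointing away from the back rail (the rail farther from the robot), and finish while still holding it pressed against both rails, so that I can focus in the corner of the picture. Leave the small expose button alone, do not tip the focuser over and do not disturb the other things on the bench.

Things in the scene. Friction and masses are not known exactly. Their poses are not given: they have to be found in the camera images.
- easel: printing easel fixed to the bench: white board 300 mm (x) by 270 mm (y), its top 18 mm above the bench. Origin under its centre on the bench, x to its back rail (away from the robot), y left; turned up to 0.25 rad. Thin blades (2 mm) lie along the two edges without rails (x -131 to -105, y 92 to 118 mm); their clamps on the rails at (137, 105) and (-118, -122) mm rise 36 mm above the board
- easel_corner (a point): the inside corner of the easel: the point on the top of the board where the inner faces of the back rail and the side rail meet, at (125, -110, 18) mm from the easel's origin; axes as the easel's
- rail_back: back scale rail of the easel (fixed, grey, 25 mm wide, 15 mm high above the board) along the whole +x edge; origin under its middle on the board at (137.5, 0, 18) mm of the easel, axes as the easel; its inner face is the plane x = +125 mm of the easel
- rail_side: side scale rail of the easel (fixed, grey, 25 mm wide, 15 mm high above the board) 275 mm long, along the -y edge; origin under its middle on the board at (-12.5, -122.5, 18) mm of the easel, axes as the easel; its inner face is the plane y = -110 mm of the easel
- focuser_centre (a point): the loose grain focuser (about 0.3 kg, upright): point between its two upright grey cheeks, 50 mm above its underside. Cheeks: flat outer faces 36 mm apart across y, 38 mm long in x, centred on this point, 14 to 72 mm above the underside; grip them across y. x points from eyepiece to mirror, z up
- focuser_foot (a point): centre of the underside of the focuser's base plate, 50 mm below and 5 mm along +x from focuser_centre; axes as there
- focuser_eye (a point): the eyepiece of the focuser, at (-31, 0, 73) mm from the centre of its underside
- focuser: the whole focuser, origin at focuser_foot: black base plate 100 mm (x) by 66 mm (y) by 14 mm high, polished, slides easily on board and rails (friction about 0.3); a magnifier tube 27 to 30 mm thick slants up between the cheeks to the eyepiece on the -x side (highest point 91 mm above the underside); tilted mirror on the +x end
- timer: enlarger timer fixed to the bench: grey box 120 mm (x) by 200 mm (y), top 50 mm above the bench, origin under its centre. Display and two dials on its +x half, up to 65 mm high; on its -x half two white buttons in dark housings: large focus button (28 mm across) at (-25, -55) mm, small expose button (16 mm across) at (-25, 55) mm
- focus_button_top (a point): centre of the top of the large focus button at rest; press straight down
- focus_button (a joint): travel of the large focus button: 0 up, 0.006 m fully down; a spring pushes it up, about 5 N when fully down
- expose_button (a joint): travel of the small expose button: 0 up, 0.004 m fully down; leave it alone
- blower: black rubber dust-blower bulb, 58 mm wide and 125 mm tall, standing nozzle up; loose bystander, origin under its centre
- tank: black film developing tank with lid, 94 mm across and 116 mm tall; loose bystander, origin under its centre
- film_can: black 35 mm film can, 34 mm across and 51 mm tall; loose bystander, origin under its centre
- loupe: bare metal loupe, 48 mm across and 48 mm tall; loose bystander, origin under its centre
- carrier: dark steel negative carrier, a flat frame 130 x 130 x 6 mm with a 22 mm wide tab that reaches 117 mm from the centre along its -x axis; loose bystander, origin under its centre
- scissors: scissors lying flat, 165 mm long along their x axis; loose bystander, origin near its middle
- brush: wooden-handled dusting brush lying flat, 180 mm long along its x axis; loose bystander, origin near its middle
Not all that is in view belongs to the job. Leave any blue, purple or red look-alike of the focuser alone.

How it is judged:
On the way, in this order (a step that is already met when the one before it is completed fails the run):
1. the large focus button is pressed fully down (value of joint focus_button above 0.005 m), for 0.05 s.
2. the focus button has been let up again (value of joint focus_button below 0.0015 m), for 0.1 s.
At the end, for the whole second after the job is handed in: Focus button up; focuser on the board in the rail corner: within 4 mm of its exact place, 3 mm of flat, upright and square within 0.05 rad, eyepiece away from the back rail, at rest, held by the robot and pressed on each rail with over 1.5 N through the last second (contact force between focuser and rail_back above 1.5 N and contact force between focuser and rail_side above 1.5 N and x of focuser_foot in the frame of easel between 0.071 and 0.079 m and y of focuser_foot in the frame of easel between -0.081 and -0.073 m and z of focuser_foot in the frame of easel between 0.015 and 0.021 m and x of focuser_eye in the frame of easel below 0.055 m and angle between the x axis of focuser and the x axis of easel, either way round below 0.05 rad and angle between focuser's own z axis and vertical below 0.05 rad and (contact force between focuser and the fingers above 1 N or contact force between focuser and the arm above 1 N) and linear speed of focuser below 0.01 m/s and value of joint focus_button below 0.0015 m); the arm keeps its last pose, push and grip.
It fails at once if the expose button is pressed (value of joint expose_button above 0.002 m).
It fails at once if the focuser is tipped over (angle between focuser's own z axis and vertical above 0.5 rad).
It fails at once if one of the other things on the bench is moved more than 3 cm (distance of any of blower, tank, film_can, loupe, carrier, scissors, brush from where it was at the start of the episode above 0.03 m).
It also fails if it takes over 58 s, if anything falls off the work surface, if the arm or the gripper's body presses on something with over 40 N, if the wrist force passes 120 N, or if a joint passes its speed limit or range.

## Robot

A 6-joint arm with a two-finger parallel gripper is mounted at the origin on the work surface. World frame = base frame: x ahead of the robot, y to its left, z up, the work surface at z = 0. Lengths are in m, angles in rad, forces in N, time in s.
With the tool pointing down it reaches from about 0.4 to 0.825 m from the base axis. Payload 7 kg.
Tool frame: the origin (TCP) lies on the centre line of the jaws, within the pads' length; the fingertips stand 8 mm ahead of it and the grasp point (between the pads) lies 11 mm behind it; z points along the fingers, y is the line along which they close (so a half turn about z gives the same grasp; the last joint's range is limited). The gripper opens to 85 mm and grips with 20 to 120 N. Pads are 22 mm wide; open, the fingers measure 114 mm over their backs; the gripper's body (76 mm by 85 mm) begins 54 mm behind the grasp point. The pads swing forward as they close: fully open they stand 13 mm farther back than shut.
Start: joints at [1.399, 0.359, 0.012, 0, -1.224, -0.288], TCP at [0.3, 0.605, 0.21] pointing down, gripper open.
Joint ranges: [-3.07, 3.07], [-1.43, 2.12], [-1.02, 1.25], [-3.03, 1.67], [-3.05, -0], [-3.03, 3.03]. Speed limits (rad/s): [2.39, 2.39, 3.01, 3.14, 3.14, 3.14].

## Interface

Orientations are given as a rotation vector (axis times angle).
In Python, from bench import monitor, vision, workorder, masks_of, landmark_of gives the robot as it stands.
- The arm moves only by the shell command python3 -m crank 'ROWS' [FORCE]. ROWS is JSON, one flat list of numbers, 7 for each row, row after row: the shift along the tool's x, y, z in m, then the turn, a rotation vector about the tool's x, y, z in degrees, then the opening, from 0 (shut) to 1 (fully open). In form: [dx, dy, dz, ax, ay, az, fingers, dx, dy, dz, ax, ay, az, fingers, ...]. A call has 1 to 10 rows; each row is the pose to reach, as a shift and turn from the pose commanded when the call began, along the tool's axes at that moment; what a row does not reach only later rows make up. A row lasts 1/10 s, in which the tool goes at most 50 mm and 8.59 degrees, less where a joint would pass 70% of its speed; a pose out of reach is approached as far as the arm can. A call with a gripper value outside its range is refused whole. The fingers move at their own pace and stop on an object; FORCE is the grip in N (left out, the last holds). Time passes only in rows, so rows that repeat a pose let the fingers close. It gives the time, the measured TCP pose, the force, the opening and the grip force at its end, in the units of the state.
- monitor.sense(): the state, without advancing time (a new reading comes with each control period).
- vision.read_camera(name): name is "side" or "top" or "wrist"; returns the picture (384x512x3 uint8, blue, green, red); there is no depth.
- vision.camera_model(name): a dict with "camera_matrix" (3x3 intrinsics, pixels), "rvec" (rotation vector, rad) and "tvec" (3), from world to camera coordinates, as OpenCV has them; the wrist camera has in their place "tool_from_camera" (4x4, takes a point from camera to tool coordinates, whose origin is the TCP and whose axes are the flange's). Camera axes: x right, y down, z forward; pixel columns grow to the right and rows downward; lengths in m; the calibration is good to about 2 mm. The wrist camera is an equidistant fisheye: a pixel r from the principal point sees the ray r / f radians off the axis. A picture is of the moment at which its call begins: read the wrist's pose just before it. camera_model takes no time and is no camera call.
- workorder.close_job(): hands the job in; it is judged then, once.
Trained networks look in the newest picture that a camera, given by its name, has taken for a name from the list of things; names that differ only in an ending like _2 or _b are one class to them, and where a whole thing is asked for, a point or a joint stands for the part that bears it (a point fixed in the world has none). Each returns a list of dicts, best first, with "p" (0 to 1); they miss things now and then, are a little off and sometimes report something else, mostly with a low value. They report only what shows in the picture. A call takes as long as a camera call. They do not tell look-alikes from the thing itself.
- masks_of(camera, label): "region" (384x512 bool, what is visible of it) and "rect" ([left, top, width, height] in pixels, round what is visible of it).
- landmark_of(camera, label): "centre" ([column, row] in pixels: a listed point, or the origin of a listed thing).
The state is a dict: "clock": time; "joint_pos": joint angles; "dq": joint speeds; "joint_efforts": joint torques, N m; "eef_pos": TCP position; "orientation": TCP orientation; "ft_force": force on the tool from outside, world axes, zero at the start; "wrist_torque": the same for the moment, N m; "grip_width": finger opening in m; "grip_force": force on a finger pad.
Only numpy, scipy, OpenCV 4.12 (cv2) and the standard library are available. Lean on these libraries where they do the work, as an engineer would, in place of code of your own. Each camera call takes 0.05 s, during which the arm holds its last target. There are 200 camera calls.

## Working session

There is one attempt and no reset: what is moved stays moved. The work goes in short steps, Python scripts to look and compute and a shell command to move; the robot and the scene stay as the last step left them, time stands still between calls to the robot, and variables do not carry over. Pictures are saved under pics/ and viewed, at most 10 in all, crops included, and the job is handed in when it is done.

```bash
ls; mkdir -p pics; cat > h.py <<'E'
import numpy as np, cv2
from bench import monitor, vision, workorder, masks_of, landmark_of
def ray(cam,px,T=None):
    m=vision.camera_model(cam);K=np.array(m["camera_matrix"],float)
    if cam!="wrist":
        R=cv2.Rodrigues(np.array(m["rvec"],float))[0];t=np.array(m["tvec"],float).ravel()
        d=R.T@np.linalg.solve(K,[px[0],px[1],1]);return -R.T@t,d/np.linalg.norm(d)
    a=(px[0]-K[0,2])/K[0,0];b=(px[1]-K[1,2])/K[1,1];r=np.hypot(a,b)+1e-12
    d=np.array([a/r*np.sin(r),b/r*np.sin(r),np.cos(r)]);M=np.array(m["tool_from_camera"],float)
    p,R=T;return p+R@M[:3,3],R@M[:3,:3]@d
def atz(cam,px,z,T=None):
    o,d=ray(cam,px,T);return o+d*(z-o[2])/d[2]
def tool():
    s=monitor.sense();return np.array(s["eef_pos"]),cv2.Rodrigues(np.array(s["orientation"],float))[0]
def tri(rs):
    A=sum(np.eye(3)-np.outer(d,d) for o,d in rs);b=sum((np.eye(3)-np.outer(d,d))@o for o,d in rs);return np.linalg.solve(A,b)
def proj(cam,P):
    m=vision.camera_model(cam);return cv2.projectPoints(np.array(P,float).reshape(-1,3),np.array(m["rvec"],float),np.array(m["tvec"],float),np.array(m["camera_matrix"],float),None)[0].reshape(-1,2)
E
python3 - <<'E'
from h import *
np.set_printoptions(precision=3,suppress=True)
s=monitor.sense();print({k:np.round(v,3) for k,v in s.items()})
T=tool();print(T[1])
ims=[]
for c in("side","top"):
    im=vision.read_camera(c);cv2.imwrite(f"pics/{c}0.png",im)
    for l in("easel","easel_corner","focuser_centre","focuser_foot","focuser_eye","timer","focus_button_top","blower","tank","film_can","loupe","carrier","scissors","brush"):
        print(c,l,[(np.round(r["centre"],1).tolist(),round(r["p"],2)) for r in landmark_of(c,l)[:4]])
print(s["clock"],monitor.sense()["clock"])
E
```

```text
pics
{'clock': np.float64(0.0), 'joint_pos': array([ 1.399,  0.359,  0.011, -0.   , -1.224, -0.288]), 'dq': array([-0.   ,  0.002, -0.   , -0.   ,  0.001, -0.001]), 'joint_efforts': array([  0.   , -58.332,  29.341,   6.937,  -0.006,   0.   ]), 'eef_pos': array([0.299, 0.604, 0.209]), 'orientation': array([ 3.057, -0.716, -0.   ]), 'ft_force': array([-0.379,  0.641,  0.258]), 'wrist_torque': array([ 0.035, -0.008,  0.03 ]), 'grip_force': np.float64(0.0), 'grip_width': np.float64(0.086)}
[[ 0.896 -0.444 -0.001]
 [-0.444 -0.896 -0.002]
 [ 0.     0.002 -1.   ]]
side easel [([269.3, 191.5], 0.96), ([318.9, 265.5], 0.7)]
side easel_corner [([246.0, 164.0], 0.65), ([239.0, 222.4], 0.25)]
side focuser_centre [([197.7, 163.2], 0.98), ([154.3, 235.7], 0.87), ([235.1, 225.3], 0.69), ([346.6, 340.4], 0.68)]
side focuser_foot [([156.1, 248.7], 0.97), ([344.4, 351.0], 0.75), ([231.4, 238.6], 0.57), ([199.5, 170.0], 0.57)]
side focuser_eye [([239.5, 224.5], 0.92), ([163.2, 230.8], 0.8), ([354.3, 349.6], 0.67)]
side timer [([270.4, 318.0], 0.86)]
side focus_button_top [([281.9, 285.6], 0.58), ([237
[... 552 characters left out ...]
127.8], 0.71)]
top focuser_foot [([192.1, 118.7], 0.96), ([206.8, 175.0], 0.79), ([292.2, 130.7], 0.77), ([111.5, 251.9], 0.63)]
top focuser_eye [([301.6, 120.1], 0.85), ([200.5, 176.5], 0.76), ([190.9, 117.5], 0.76), ([93.2, 259.1], 0.6)]
top timer [([130.7, 205.9], 0.73)]
top focus_button_top [([140.6, 212.5], 0.62), ([203.4, 175.6], 0.18)]
top blower [([203.5, 209.8], 0.62), ([379.8, 223.4], 0.22)]
top tank [([159.9, 260.8], 0.61), ([202.2, 177.8], 0.45)]
top film_can [([181.1, 235.9], 0.63), ([298.0, 211.7], 0.6)]
top loupe [([171.4, 157.2], 0.63)]
top carrier [([237.4, 127.8], 0.67), ([203.1, 173.7], 0.38)]
top scissors [([382.5, 218.4], 0.75)]
top brush [([301.4, 212.4], 0.63)]
0.0 1.5
```

View pics/top0.png

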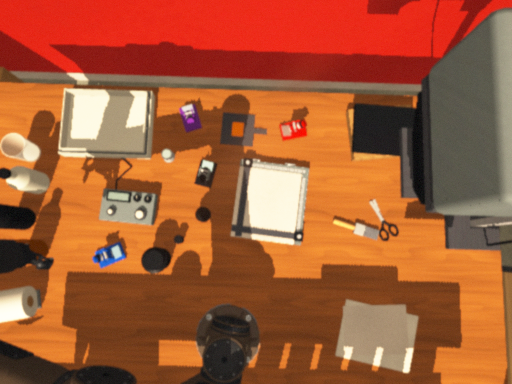

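View pics/side0.png

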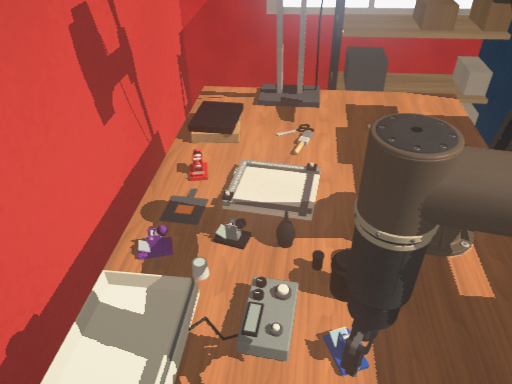

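The candidates that could be taken for the focuser, by top-view pixel, are purple (190,117), red (293,129), blue (110,254) and black/grey (206,173). The description fits the black/grey one, which is at (232,232) in the side view. The large focus button is at about (283,290) in the side view and the small one at about (276,328).

```bash
python3 - <<'E'
from h import *
np.set_printoptions(precision=3,suppress=True)
for c,l,px,z in [("top","foc ctr",(200.7,175.1),.05),("top","foc foot",(206.8,175),0),("top","eye",(200.5,176.5),.073),("side","foc ctr",(235.1,225.3),.05),("side","foot",(231.4,238.6),0),("side","eye",(239.5,224.5),.073),
 ("top","btn",(140.6,212.5),.06),("side","btn",(281.9,285.6),.06),("top","corner",(300.8,169.2),.018),("side","corner",(246,164),.018),("top","easel",(269.8,203.5),0),("side","easel",(269.3,191.5),0),
 ("top","timer",(130.7,205.9),0),("side","timer",(270.4,318),0),("top","blower",(203.5,214),0),("side","blower",(288.1,240.6),0),("top","tank",(156,260),.1),("top","can",(179,239),.04),("top","loupe",(168,156),.04),("top","carrier",(237,128),.0),
 ("top","red",(293,129),.03)]:
    print(c,l,atz(c,px,z))
top=cv2.imread("pics/top0.png");side=cv2.imread("pics/side0.png")
a=cv2.resize(top[140:260,90:320],None,fx=3.4,fy=3.4,interpolation=2)[:400]
cv2.imwrite("pics/crop1.png",cv2.resize(top[145:260,90:320],(800,400),interpolation=2))
cv2.imwrite("pics/crop2.png",cv2.resize(side[150:360,150:350],(570,600),interpolation=2))
E
```

```text
top foc ctr [0.599 0.122 0.05 ]
top foc foot [0.609 0.104 0.   ]
top eye [0.59  0.12  0.073]
side foc ctr [0.607 0.104 0.05 ]
side foot [0.62  0.111 0.   ]
side eye [0.59  0.124 0.073]
top btn [0.449 0.339 0.06 ]
side btn [0.449 0.328 0.06 ]
top corner [ 0.64  -0.265  0.018]
side corner [ 0.629 -0.279  0.018]
top easel [ 0.503 -0.147  0.   ]
side easel [ 0.526 -0.139  0.   ]
top timer [0.478 0.395 0.   ]
side timer [0.473 0.385 0.   ]
top blower [0.455 0.11  0.   ]
side blower [0.445 0.102 0.   ]
top tank [0.279 0.262 0.1  ]
top can [0.356 0.194 0.04 ]
top loupe [0.672 0.253 0.04 ]
top carrier [ 0.804 -0.009  0.   ]
top red [ 0.798 -0.23   0.03 ]
```

View pics/crop2.png

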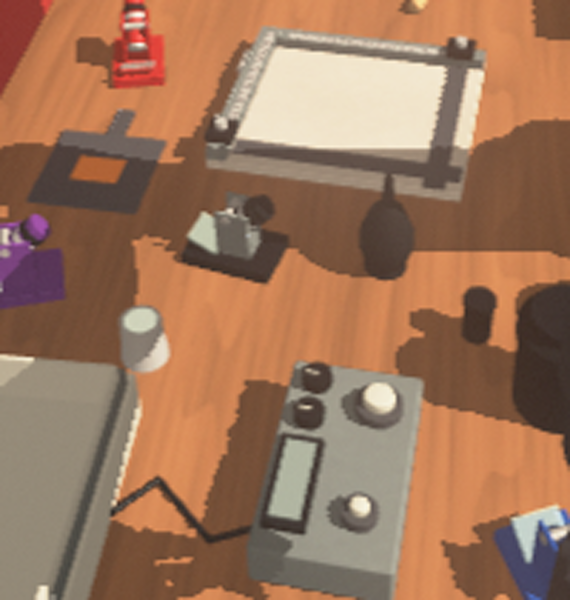

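View pics/crop1.png

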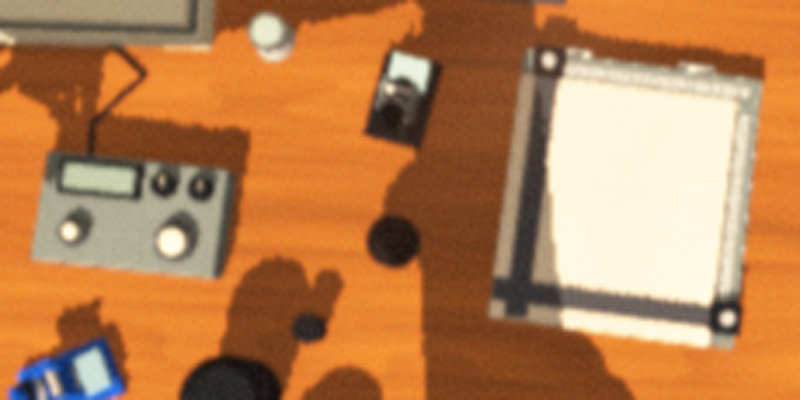

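The crops confirm the choice: the black base with grey cheeks and light mirror, mirror away from the robot. The large button is at crop2 (380,396) and the easel rails are on its far and right sides. I'll move above the button with the fingers shut and compute the easel and focuser fits.

```bash
python3 -m crank '[0.254,0.175,0.06,0,0,0,0,0.254,0.175,0.06,0,0,0,0,0.254,0.175,0.06,0,0,0,0,0.254,0.175,0.06,0,0,0,0,0.254,0.175,0.06,0,0,0,0,0.254,0.175,0.06,0,0,0,0,0.254,0.175,0.06,0,0,0,0,0.254,0.175,0.06,0,0,0,0,0.254,0.175,0.06,0,0,0,0,0.254,0.175,0.06,0,0,0,0]'
python3 - <<'E'
from h import *
from scipy.optimize import least_squares
np.set_printoptions(precision=3,suppress=True)
print("btn tri",tri([ray("top",(139.5,214.6)),ray("side",(283.3,288.6))]))
def fit(loc,obs,x0):
    loc=np.array(loc,float)
    def W(p):
        c,s=np.cos(p[2]),np.sin(p[2]);return np.c_[p[0]+c*loc[:,0]-s*loc[:,1],p[1]+s*loc[:,0]+c*loc[:,1],loc[:,2]]
    f=lambda p:np.concatenate([(proj(cam,[w])[0]-px) for w,(cam,px) in zip(W(p),obs)])
    r=least_squares(f,x0);print(r.x,"res",r.fun.round(1))
t=lambda x,y:("top",np.array([90+x/3.478,145+y/3.478])); s=lambda x,y:("side",np.array([150+x/2.85,150+y/2.857]))
fit([(.15,-.135,.033),(.15,.135,.033),(-.15,-.135,.033),(-.15,.135,.018),(-.15,.135,.018),(-.15,-.135,.033)],[t(763,80),t(525,47),t(735,347),t(490,315),s(465,190),s(207,150)][:4]+[s(465,187),s(483,55)][:1]+[s(265,28)][:0]+[s(207,152)][:0]+[s(465,187)],[.5,-.14,-.13]) if 0 else fit([(.15,-.135,.033),(.15,.135,.033),(-.15,-.135,.033),(-.15,.135,.018)],[t(763,80),t(525,47),t(735,347),t(490,315)],[.5,-.14,-.13])
fit([(.05,.033,.014),(.05,-.033,.014),(-.05,-.033,.014),(-.05,.033,.014)],[t(393,50),t(440,65),t(416,147),t(366,132)],[.6,.1,-.3])
T=tool();print(T[0]);im=vision.read_camera("wrist");cv2.imwrite("pics/w1.png",im)
for l in("focus_button_top","focuser_foot","easel_corner","focuser_centre"):
    print(l,[(np.round(r["centre"],1).tolist(),round(r["p"],2),atz("wrist",r["centre"],{"focus_button_top":.06,"focuser_foot":0,"easel_corner":.018,"focuser_centre":.05}[l],T)) for r in landmark_of("wrist",l)[:3]])
print(vision.camera_model("wrist"))
E
```

```text
clock: 2.5
eef_pos: [0.4494, 0.3365, 0.1502]
orientation: [-3.059, 0.714, -0.001]
ft_force: [0.8, 0.1, 0.1]
grip_width: 0.0
grip_force: 0.0
btn tri [0.443 0.341 0.065]
[ 0.509 -0.148 -0.1  ] res [ 0.4 -0.4 -0.1  0.1 -0.1  0.1 -0.2  0.2]
[ 0.613  0.106 -0.26 ] res [-1.1 -0.5  1.4 -0.1  0.7  0.5 -1.1  0. ]
[0.449 0.337 0.15 ]
focus_button_top [([248.8, 198.9], 0.71, array([0.441, 0.344, 0.06 ]))]
focuser_foot []
easel_corner []
focuser_centre [([355.9, 260.7], 0.21, array([0.322, 0.274, 0.05 ]))]
{'camera_matrix': array([[297.319,   0.   , 252.613],
       [  0.   , 297.319, 190.79 ],
       [  0.   ,   0.   ,   1.   ]]), 'tool_from_camera': array([[ 0.   , -0.947, -0.321,  0.083],
       [ 1.   , -0.   ,  0.   ,  0.001],
       [-0.   , -0.321,  0.947, -0.163],
       [ 0.   ,  0.   ,  0.   ,  1.   ]])}
```

View pics/w1.png

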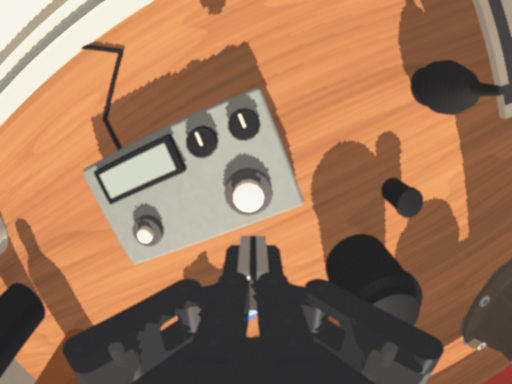

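```bash
python3 -m crank '[-0.009,-0.002,0.03,0,0,0,0,-0.009,-0.002,0.06,0,0,0,0,-0.009,-0.002,0.07,0,0,0,0,-0.009,-0.002,0.074,0,0,0,0,-0.009,-0.002,0.077,0,0,0,0,-0.009,-0.002,0.08,0,0,0,0,-0.009,-0.002,0.08,0,0,0,0]'
```

```text
clock: 3.45
eef_pos: [0.4426, 0.3414, 0.0703]
orientation: [-3.058, 0.716, -0.001]
ft_force: [0.4, -1.3, 1.0]
grip_width: 0.0
grip_force: 0.0
```

```bash
python3 -m crank '[0,0,0.002,0,0,0,0,0,0,0.004,0,0,0,0,0,0,0.004,0,0,0,0]'; python3 -m crank '[0,0,0.002,0,0,0,0,0,0,0.003,0,0,0,0,0,0,0.003,0,0,0,0]'
```

```text
clock: 3.75
eef_pos: [0.4423, 0.341, 0.0657]
orientation: [3.059, -0.716, -0.0]
ft_force: [0.8, -0.3, -0.7]
grip_width: -0.0001
grip_force: 0.0
clock: 4.05
eef_pos: [0.4423, 0.341, 0.0626]
orientation: [3.059, -0.716, -0.0]
ft_force: [0.2, 0.3, -0.3]
grip_width: 0.0001
grip_force: 0.0
```

```bash
python3 -m crank '[0,0,0.002,0,0,0,0,0,0,0.003,0,0,0,0,0,0,0.003,0,0,0,0]'; python3 - <<'E'
from h import *
im=vision.read_camera("wrist");s=vision.read_camera("side")
cv2.imwrite("pics/w2.png",np.hstack([cv2.resize(im[150:300,170:330],(427,400)),cv2.resize(s[250:370,230:330],(333,400))]))
E
```

```text
clock: 4.35
eef_pos: [0.4422, 0.341, 0.0596]
orientation: [3.059, -0.716, -0.0]
ft_force: [-0.7, -1.6, 0.4]
grip_width: 0.0
grip_force: 0.0
```

View pics/w2.png

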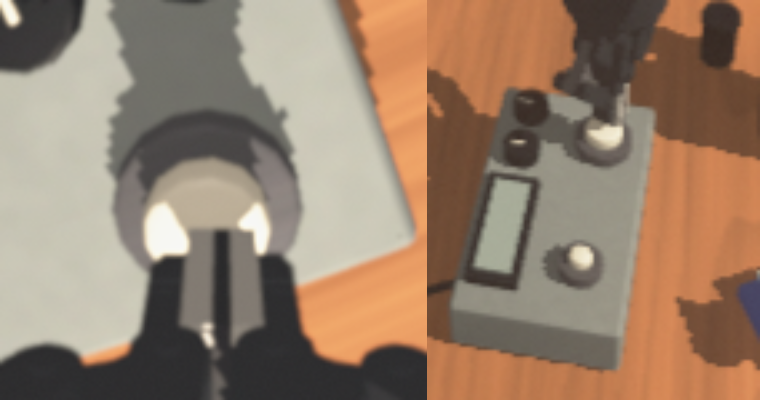

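The tips stand over the button, slightly toward its near edge and just above it. I'll shift 4 mm along tool x and go on down.

```bash
python3 -m crank '[0.004,0,0,0,0,0,0,0.004,0,0.002,0,0,0,0,0.004,0,0.003,0,0,0,0,0.004,0,0.003,0,0,0,0]';python3 -m crank '[0,0,0.002,0,0,0,0,0,0,0.003,0,0,0,0,0,0,0.003,0,0,0,0]'
```

```text
clock: 4.85
eef_pos: [0.4458, 0.3391, 0.0565]
orientation: [3.058, -0.716, -0.0]
ft_force: [-0.1, 0.4, -0.3]
grip_width: -0.0001
grip_force: 0.0
clock: 5.15
eef_pos: [0.4458, 0.3392, 0.0536]
orientation: [3.059, -0.716, -0.0]
ft_force: [0.1, -0.3, -0.7]
grip_width: 0.0
grip_force: 0.0
```

```bash
python3 -m crank '[0,0,0.002,0,0,0,0,0,0,0.003,0,0,0,0,0,0,0.003,0,0,0,0]';python3 -m crank '[0,0,0.002,0,0,0,0,0,0,0.003,0,0,0,0,0,0,0.003,0,0,0,0]'
```

```text
clock: 5.45
eef_pos: [0.4459, 0.3393, 0.0507]
orientation: [3.059, -0.716, -0.0]
ft_force: [-0.1, 0.3, 0.1]
grip_width: 0.0001
grip_force: 0.0
clock: 5.75
eef_pos: [0.446, 0.3394, 0.0479]
orientation: [-3.059, 0.716, -0.0]
ft_force: [-0.8, -1.0, 2.6]
grip_width: 0.0002
grip_force: 1.5
```

```bash
python3 -m crank '[0,0,0.002,0,0,0,0,0,0,0.002,0,0,0,0]';python3 -m crank '[0,0,0.002,0,0,0,0,0,0,0.002,0,0,0,0]';python3 -m crank '[0,0,0.001,0,0,0,0,0,0,0.001,0,0,0,0]'
```

```text
clock: 5.95
eef_pos: [0.446, 0.3394, 0.0458]
orientation: [-3.059, 0.716, -0.0]
ft_force: [-0.0, 0.2, 3.6]
grip_width: -0.0003
grip_force: 2.0
clock: 6.15
eef_pos: [0.4461, 0.3395, 0.0445]
orientation: [-3.059, 0.715, -0.001]
ft_force: [-2.0, -1.5, 9.5]
grip_width: -0.0001
grip_force: 5.0
clock: 6.35
eef_pos: [0.4461, 0.3395, 0.0444]
orientation: [-3.059, 0.715, -0.001]
ft_force: [-6.2, -3.5, 18.9]
grip_width: 0.0001
grip_force: 9.1
```

The button bottomed: force rose from about 5 N to 19 N with no more travel. Contact came at TCP z ≈ 0.0505, so the shut tips stand shorter than stated, which I'll allow for. Next I lift off and go above the focuser with the gripper open.

```bash
python3 -m crank '[0,0,-0.03,0,0,0,0,0,0,-0.08,0,0,0,0,0,0,-0.13,0,0,0,1,0.12,0.065,-0.15,0,0,-5,1,0.248,0.136,-0.15,0,0,-10,1,0.248,0.136,-0.15,0,0,-10,1,0.248,0.136,-0.15,0,0,-10,1,0.248,0.136,-0.15,0,0,-10,1,0.248,0.136,-0.15,0,0,-10,1,0.248,0.136,-0.15,0,0,-10,1]'
cat > look.py <<'E'
from h import *
import sys
np.set_printoptions(precision=3,suppress=True)
def fitw(loc,px,T,x0):
    from scipy.optimize import least_squares
E
python3 - <<'E'
from h import *
np.set_printoptions(precision=3,suppress=True)
T=tool();print(T[0],T[1][:2,:2]);im=vision.read_camera("wrist");cv2.imwrite("pics/w3.png",cv2.resize(im,(768,576)))
for l,z in(("focuser_foot",0),("focuser_centre",.05),("focuser_eye",.073),("easel_corner",.018)):
    print(l,[(np.round(r["centre"],1).tolist(),round(r["p"],2),atz("wrist",r["centre"],z,T)) for r in landmark_of("wrist",l)[:2]])
E
```

```text
clock: 7.35
eef_pos: [0.6094, 0.1039, 0.1919]
orientation: [3.108, -0.453, -0.001]
ft_force: [-1.7, 0.7, -0.2]
grip_width: 0.0856
grip_force: 0.0
[0.609 0.104 0.192] [[ 0.958 -0.285]
 [-0.285 -0.958]]
focuser_foot [([128.3, 363.5], 0.91, array([0.292, 0.458, 0.   ])), ([249.3, 157.6], 0.71, array([0.615, 0.105, 0.   ]))]
focuser_centre [([246.3, 168.7], 0.94, array([0.615, 0.108, 0.05 ]))]
focuser_eye [([248.0, 199.8], 0.89, array([0.589, 0.114, 0.073])), ([129.3, 9.1], 0.8, array([0.812, 0.169, 0.073]))]
easel_corner [([497.3, 90.2], 0.74, array([ 0.625, -0.268,  0.018])), ([248.6, 161.4], 0.16, array([0.615, 0.106, 0.018]))]
```

View pics/w3.png

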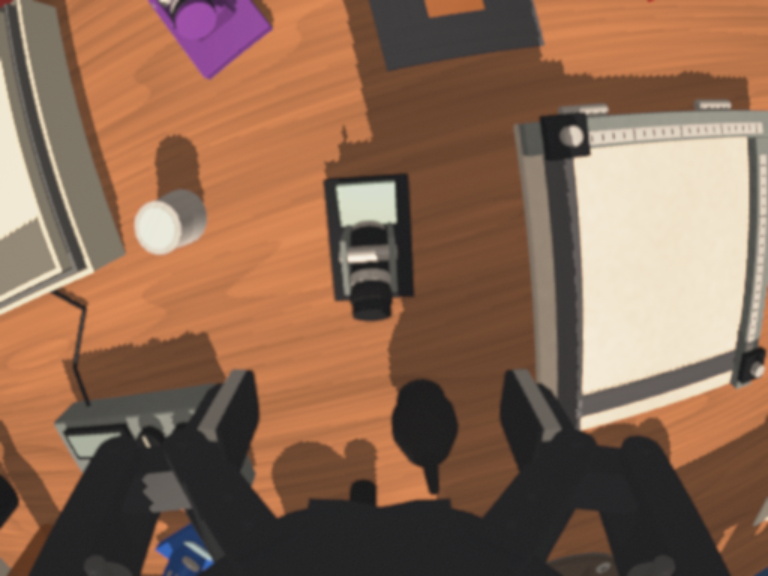

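The focuser is at (370,240) in this view, the easel with clamps at (565,135) and (750,365). Now compute both poses from the base corners and the easel outline.

```bash
python3 - <<'E'
from h import *
np.set_printoptions(precision=3,suppress=True)
T=tool()
P=[atz("wrist",np.array(p)/1.5,.014,T)[:2] for p in((324,180),(408,174),(412,295),(336,300))]
print(P,np.mean(P,0));f=(P[0]+P[1]-P[2]-P[3]);print("yaw",np.arctan2(f[1],f[0]),np.linalg.norm(f)/2,np.linalg.norm(P[0]-P[1]))
for n,p,z in(("clampL(137,105)top",(571,135),.054),("clampR(-118,-122)top",(757,370),.054),("outer(150,135)",(516,126),.033),("outer(-150,135)",(540,415),.018),("rail inner back 1",(590,146),.018),("rail inner back 2",(745,136),.018)):
    print(n,atz("wrist",np.array(p)/1.5,z,T))
yaw=-.1
for o in([.509,-.148],):
  for q in((.137,.105),(-.118,-.122),(.15,.135),(-.15,.135),(.125,-.11)):
    c,s=np.cos(yaw),np.sin(yaw);print(q,o[0]+c*q[0]-s*q[1],o[1]+s*q[0]+c*q[1])
E
```

```text
[array([0.669, 0.133]), array([0.656, 0.07 ]), array([0.56 , 0.093]), array([0.574, 0.154])] [0.615 0.112]
yaw -0.2246212229472588 0.09797052289083077 0.06431847556255933
clampL(137,105)top [ 0.658 -0.049  0.054]
clampR(-118,-122)top [ 0.385 -0.247  0.054]
outer(150,135) [ 0.672 -0.016  0.033]
outer(-150,135) [0.407 0.004 0.018]
rail inner back 1 [ 0.643 -0.08   0.018]
rail inner back 2 [ 0.624 -0.262  0.018]
(0.137, 0.105) 0.6557980793910065 -0.057201740726422756
(-0.118, -0.122) 0.37940983166627995 -0.25761016499959344
(0.15, 0.135) 0.6717281360390257 -0.02864945018449075
(-0.15, 0.135) 0.37322688645561797 0.0013005748095577252
(0.125, -0.11) 0.6223938448286022 -0.2699296352614364
```

```bash
python3 -m crank '[-0.001,-0.007,0.05,0,0,-3.7,1,-0.001,-0.007,0.1,0,0,-3.7,1,-0.001,-0.007,0.13,0,0,-3.7,1,-0.001,-0.007,0.152,0,0,-3.7,1,-0.001,-0.007,0.152,0,0,-3.7,1,-0.001,-0.007,0.152,0,0,-3.7,0.35,-0.001,-0.007,0.152,0,0,-3.7,0.35,-0.001,-0.007,0.152,0,0,-3.7,0.2,-0.001,-0.007,0.152,0,0,-3.7,0.2,-0.001,-0.007,0.152,0,0,-3.7,0.2]' 40
python3 - <<'E'
from h import *
im=vision.read_camera("wrist");s=vision.read_camera("side")
cv2.imwrite("pics/w4.png",np.hstack([cv2.resize(im[80:320,100:400],(500,400)),cv2.resize(s[170:260,190:265],(300,360))[:360].copy() if 0 else cv2.resize(s[170:260,190:265],(300,400))]))
E
```

```text
clock: 8.6
eef_pos: [0.6097, 0.1149, 0.0426]
orientation: [-3.121, 0.345, -0.004]
ft_force: [-1.4, 1.8, 6.7]
grip_width: 0.0351
grip_force: 40.4
```

View pics/w4.png

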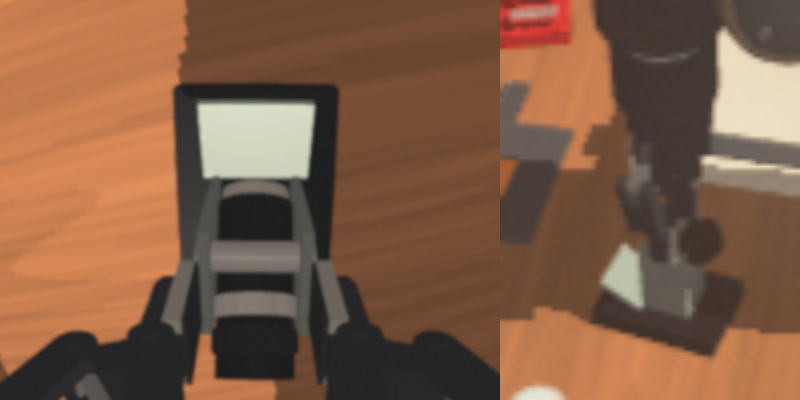

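The grip is good (35 mm, 40 N) but sits high and toward the rear of the cheeks. I'll regrip 12 mm lower and 5 mm forward.

```bash
python3 -m crank '[0,0,0,0,0,0,0.6,0,0,0,0,0,0,0.6,0.005,0,0.006,0,0,0,0.6,0.005,0,0.012,0,0,0,0.6,0.005,0,0.012,0,0,0,0.35,0.005,0,0.012,0,0,0,0.2,0.005,0,0.012,0,0,0,0.2,0.005,0,0.012,0,0,0,0.2]' 40
python3 - <<'E'
from h import *
np.set_printoptions(precision=3,suppress=True)
T=tool();print(T[0],np.arctan2(T[1][1,0],T[1][0,0]))
im=vision.read_camera("wrist");cv2.imwrite("pics/w5.png",im)
for l,z in(("focuser_foot",0),("focuser_centre",.05),("focuser_eye",.073),("easel_corner",.018)):
    print(l,[(np.round(r["centre"],1).tolist(),round(r["p"],2),atz("wrist",r["centre"],z,T)) for r in landmark_of("wrist",l)[:2]])
E
```

```text
clock: 9.5
eef_pos: [0.6134, 0.1132, 0.0285]
orientation: [3.122, -0.346, -0.001]
ft_force: [0.2, -1.1, -2.7]
grip_width: 0.0355
grip_force: 40.5
[0.613 0.113 0.029] -0.2207839732935531
focuser_foot [([255.2, 212.2], 0.63, array([0.615, 0.11 , 0.   ]))]
focuser_centre [([254.2, 248.8], 0.67, array([0.614, 0.111, 0.05 ])), ([53.5, 351.2], 0.65, array([0.537, 0.314, 0.05 ]))]
focuser_eye [([53.5, 169.4], 0.67, array([0.687, 0.195, 0.073])), ([253.2, 314.5], 0.6, array([0.588, 0.118, 0.073]))]
easel_corner []
```

```bash
python3 -m crank '[0,0,-0.03,0,0,0,0.2,0,0,-0.075,0,0,0,0.2,0,0.03,-0.085,0,0,-2,0.2,0.005,0.08,-0.085,0,0,-4,0.2,0.005,0.13,-0.085,0,0,-6.9,0.2,0.01,0.18,-0.085,0,0,-6.9,0.2,0.013,0.23,-0.085,0,0,-6.9,0.2,0.013,0.28,-0.085,0,0,-6.9,0.2,0.013,0.315,-0.085,0,0,-6.9,0.2,0.013,0.326,-0.085,0,0,-6.9,0.2]' 40
python3 -m crank '[0,0,0,0,0,0,0.2,0,0,0,0,0,0,0.2]'
python3 - <<'E'
from h import *
np.set_printoptions(precision=3,suppress=True)
T=tool();print(T[0],np.arctan2(T[1][1,0],T[1][0,0]))
im=vision.read_camera("wrist");cv2.imwrite("pics/w6.png",cv2.resize(im,(768,576)))
for l,z in(("focuser_foot",T[0][2]-.03),("easel_corner",.018)):
    print(l,[(np.round(r["centre"],1).tolist(),round(r["p"],2),atz("wrist",r["centre"],z,T)) for r in landmark_of("wrist",l)[:2]])
E
```

```text
clock: 10.75
eef_pos: [0.5536, -0.2108, 0.1138]
orientation: [3.137, -0.162, -0.001]
ft_force: [-0.1, 0.9, -2.7]
grip_width: 0.0353
grip_force: 41.2
clock: 10.95
eef_pos: [0.5551, -0.2074, 0.1138]
orientation: [-3.137, 0.158, -0.0]
ft_force: [0.4, -0.6, -2.0]
grip_width: 0.0352
grip_force: 41.2
[ 0.555 -0.207  0.114] -0.10083511478368745
focuser_foot [([252.2, 210.8], 0.78, array([ 0.557, -0.208,  0.084])), ([248.2, 206.8], 0.37, array([ 0.561, -0.206,  0.084]))]
easel_corner [([313.1, 104.8], 0.73, array([ 0.623, -0.268,  0.018])), ([254.5, 250.2], 0.41, array([ 0.487, -0.203,  0.018]))]
```

View pics/w6.png

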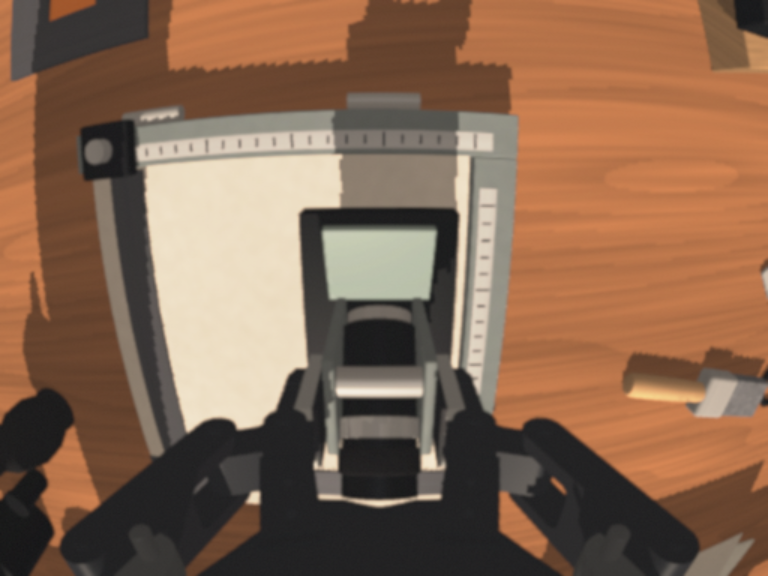

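```bash
python3 - <<'E'
from h import *
np.set_printoptions(precision=3,suppress=True)
T=tool()
g=lambda p,z:atz("wrist",np.array(p)/1.5,z,T)[:2]
a,b,c=g((145,168),.018),g((471,155),.018),g((456,350),.018);print("rail",a,b,c)
o1,o2=g((135,118),.033),g((517,116),.033);print("outer",o1,o2)
for u,v in((a,b),(o1,o2)):
    d=u-v;print("yaw",np.arctan2(-d[0],d[1]))
f1,f2=g((302,212),.0995),g((457,211),.0995);d=f1-f2;print("foc",f1,f2,np.linalg.norm(d),np.arctan2(-d[0],d[1]))
y=-.1;R=np.array([[np.cos(y),-np.sin(y)],[np.sin(y),np.cos(y)]])
print("rel corner->front right (easel)",R.T@(f2-b))
E
```

```text
rail [ 0.643 -0.068] [ 0.625 -0.268] [ 0.501 -0.253]
outer [ 0.674 -0.074] [ 0.646 -0.293]
yaw -0.09040377888225064
yaw -0.12593717787667952
foc [ 0.612 -0.182] [ 0.607 -0.244] 0.06277807814227611 -0.0920939293844435
rel corner->front right (easel) [-0.021  0.022]
```

The base is 21 mm from the back rail and 22 mm from the side rail, and square to about 0.01 rad. Lowering onto the board.

```bash
python3 -m crank '[0,0,0.03,0,0,0,0.2,0,0,0.055,0,0,0,0.2,0,0,0.062,0,0,0,0.2,0,0,0.064,0,0,0,0.2,0,0,0.066,0,0,0,0.2,0,0,0.066,0,0,0,0.2]'; python3 -m crank '[0,0,0.0015,0,0,0,0.2,0,0,0.0015,0,0,0,0.2]'
```

```text
clock: 11.7
eef_pos: [0.5559, -0.2075, 0.0488]
orientation: [3.138, -0.157, 0.002]
ft_force: [-0.3, 0.0, -1.6]
grip_width: 0.035
grip_force: 41.1
clock: 11.9
eef_pos: [0.5553, -0.2077, 0.0468]
orientation: [3.138, -0.157, 0.001]
ft_force: [0.5, 0.9, -2.6]
grip_width: 0.0352
grip_force: 41.1
```

```bash
python3 -m crank '[0,0,0.001,0,0,0,0.2,0,0,0.001,0,0,0,0.2]'; python3 -m crank '[0,0,0.001,0,0,0,0.2,0,0,0.001,0,0,0,0.2]'
```

```text
clock: 12.1
eef_pos: [0.5552, -0.2077, 0.0456]
orientation: [3.138, -0.157, 0.001]
ft_force: [-0.0, 0.1, 0.0]
grip_width: 0.0352
grip_force: 41.4
clock: 12.3
eef_pos: [0.5557, -0.208, 0.0455]
orientation: [3.137, -0.156, 0.002]
ft_force: [-0.6, 0.0, 6.1]
grip_width: 0.0356
grip_force: 42.2
```

```bash
python3 -m crank '[0.006,0.006,-0.0005,0,0,0,0.2,0.012,0.012,-0.0005,0,0,0,0.2,0.016,0.017,-0.0005,0,0,0,0.2,0.016,0.019,-0.0005,0,0,0,0.2,0.016,0.019,-0.0005,0,0,0,0.2]'; python3 -m crank '[0,0.001,0,0,0,0,0.2,0,0.002,0,0,0,0,0.2,0,0.002,0,0,0,0,0.2]'
```

```text
clock: 12.8
eef_pos: [0.5711, -0.2284, 0.0456]
orientation: [-3.137, 0.158, -0.005]
ft_force: [1.3, 4.7, 5.4]
grip_width: 0.0353
grip_force: 42.2
clock: 13.1
eef_pos: [0.5711, -0.2287, 0.0457]
orientation: [-3.136, 0.158, -0.006]
ft_force: [1.0, 13.7, 8.8]
grip_width: 0.0349
grip_force: 42.7
```

Firm contact with the side rail (about 13 N). Now the back rail.

```bash
python3 -m crank '[0.002,0,0,0,0,0,0.2,0.004,0,0,0,0,0,0.2,0.005,0,0,0,0,0,0.2,0.005,0,0,0,0,0,0.2]'; python3 -m crank '[0.001,0,0,0,0,0,0.2,0.001,0,0,0,0,0,0.2]';python3 -m crank '[0.001,0,0,0,0,0,0.2,0.001,0,0,0,0,0,0.2]'
```

```text
clock: 13.5
eef_pos: [0.574, -0.2289, 0.0456]
orientation: [-3.135, 0.158, 0.0]
ft_force: [-5.2, 15.2, 14.5]
grip_width: 0.035
grip_force: 43.4
clock: 13.7
eef_pos: [0.5741, -0.2289, 0.0456]
orientation: [-3.135, 0.158, 0.003]
ft_force: [-8.6, 16.4, 16.8]
grip_width: 0.0349
grip_force: 43.7
clock: 13.9
eef_pos: [0.574, -0.2289, 0.0456]
orientation: [-3.135, 0.159, 0.005]
ft_force: [-11.2, 16.7, 20.1]
grip_width: 0.0351
grip_force: 44.1
```

```bash
python3 -m crank '[0,-0.001,-0.001,0,0,0,0.2,0.001,-0.001,-0.0015,0,0,0,0.2,0.001,-0.001,-0.0015,0,0,0,0.2]'; 
python3 - <<'E'
from h import *
T=tool();im=vision.read_camera("wrist");top=vision.read_camera("side")
cv2.imwrite("pics/w7.png",np.hstack([cv2.resize(im[70:270,170:370],(500,500)),cv2.resize(top[140:220,215:265],(300,500))]))
E
```

```text
clock: 14.2
eef_pos: [0.5741, -0.2288, 0.0457]
orientation: [-3.136, 0.159, 0.009]
ft_force: [-10.4, 10.7, 10.4]
grip_width: 0.0354
grip_force: 42.9
```

View pics/w7.png

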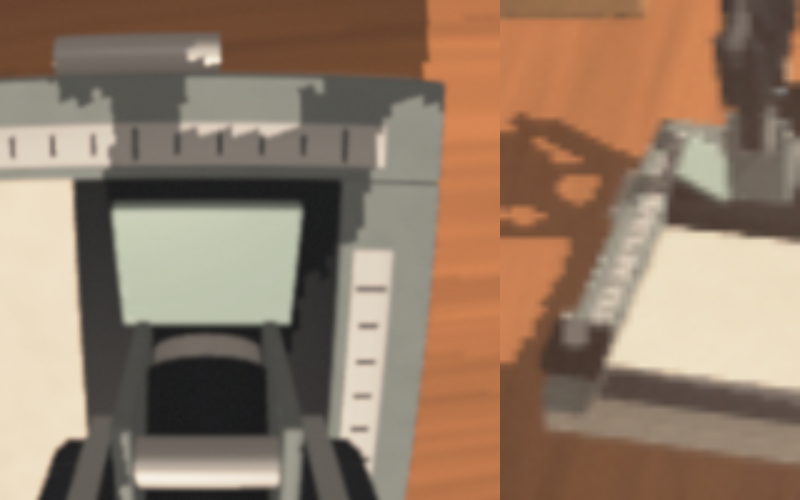

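The base sits flush against both rails with no white gap. I'll ease the down force, settle and check.

```bash
python3 -m crank '[0.001,0,-0.001,0,0,0,0.2,0.001,0,-0.001,0,0,0,0.2,0.001,0,-0.001,0,0,0,0.2]'; python3 -m crank '[0,0,0,0,0,0,0.2,0,0,0,0,0,0,0.2,0,0,0,0,0,0,0.2,0,0,0,0,0,0,0.2,0,0,0,0,0,0,0.2,0,0,0,0,0,0,0.2]'
```

```text
clock: 14.6
eef_pos: [0.5743, -0.2289, 0.046]
orientation: [-3.135, 0.16, 0.011]
ft_force: [-9.8, 8.7, 6.6]
grip_width: 0.0351
grip_force: 42.5
clock: 15.2
eef_pos: [0.5743, -0.2289, 0.046]
orientation: [-3.135, 0.16, 0.011]
ft_force: [-9.8, 9.3, 6.9]
grip_width: 0.0355
grip_force: 42.5
```

```bash
python3 -c "
from bench import workorder;print(workorder.close_job())"
```

```text
the job is handed in; nothing more can be done
None
```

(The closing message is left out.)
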